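# Shim under the knurled cap nut, run down and back off a quarter turn

## Task

Lift the horseshoe shim up and off its peg on the wooden rack and slide it under the knurled cap nut, so that it lies flat on the round machined face with the stud right in its slot. Then screw the cap nut down clockwise until it bottoms out, back it off a quarter turn, and finish still holding the cap nut in your grip at that setting, without letting go. Leave the brass bush, the steel hub and the tin where they stand.

Things in the scene. Friction and masses are not known exactly. Their poses are not given: they have to be found in the camera images.
- fixture: Fixed fixture: dark base plate 150 x 150 x 15 mm under a round red-oxide cast flange, 120 mm diameter, whose bright flat machined top face is 42 mm above the bench. An upright 14 mm steel stud stands in the middle and carries the cap nut. Origin on the stud's axis at the bench surface, z up.
- stud_foot (a point): The point on the stud's axis at the level of the machined face (42 mm above the bench), where the slot's centre belongs.
- cap_nut: Knurled round aluminium cap nut, closed flat top, 38 mm diameter, 40 mm tall, on the stud from the start; it cannot come off. Origin on the stud's axis at the centre of its underside, z up, x along the dark radial index line on its top (turns with the nut). Bottomed out, its underside meets the top of the 8 mm shim on the machined face; it starts 4.2 to 6.2 mm higher: room for the shim.
- cap_centre (a point): Centre of the cap nut, half-way up (20 mm above its underside), on the stud's axis. Its pose turns with the nut.
- thread (a joint): Angle of the cap nut in rad above its bottomed-out position: 0 is bottomed out (firm stop), growing anticlockwise seen from above (unscrewing, rising 2 mm per rad). Clockwise lowers it. It starts between 2.1 and 3.1; a quarter turn off the stop is 1.57. Drag about 0.12 N m; it stays where it is left.
- rack: Fixed wooden block, 145 x 46 mm and 30 mm tall, that keeps the shim. Its origin is on its underside directly under the centre of the hanging shim's slot; its x axis points along the block, and 92 mm along it a 10 mm steel peg stands up 24 mm above the block's top (peg tip 54 mm above the bench). The shim lies flat on the block with its eye over the peg.
- shim_slot (a point): Loose steel horseshoe shim, 8 mm plate, 130 mm long, 160 g. Point: centre of its slot, 4 mm above its underside. z up; x points along the handle to the eye. U 48 mm wide, from x = -24 to +27 mm; slot 22 mm wide, open at -x, closed at x = +11 mm. Handle 20 mm wide; eye with 14 mm hole at x = +92 mm; upright lug at x = +60 mm. It may lie on the fixture at any heading.
- shim_lug (a point): Centre of the shim's upright grip lug: a plate 12 mm thick (along the shim's y), 26 mm long (x) and 40 mm tall above the handle, to be pinched across its 12 mm from above. This point is 20 mm above the handle's top, 24 mm above the height of the slot centre point and 60 mm along x from it. Axes as for the slot point.
- bush: Bystander: brass bush, a tube of 52 mm diameter, 45 mm tall, standing on the bench; origin at the centre of its underside.
- hub: Bystander: dark steel stepped hub, 64 mm diameter, 48 mm tall; origin at the centre of its underside.
- tin: Bystander: white tin, 72 mm diameter, 100 mm tall; origin at the centre of its underside.
Things that resemble listed ones, but are neither listed nor needed, are in the scene too. Leave any purple look-alike of the fixture alone.

How it is judged:
By the outcome, as a careful person would: the job done as asked, in the order asked, and still so for the second after the job is handed in, while the arm keeps its last pose, push and grip.
It also fails if it takes over 64 s, if anything falls off the work surface, if the arm or the gripper's body presses on something with over 40 N, if the wrist force passes 120 N, or if a joint passes its speed limit or range.

## Robot

A 6-joint arm with a two-finger parallel gripper is mounted at the origin on the work surface. World frame = base frame: x ahead of the robot, y to its left, z up, the work surface at z = 0. Lengths are in m, angles in rad, forces in N, time in s.
With the tool pointing down it reaches from about 0.375 to 0.75 m from the base axis. Payload 9 kg.
Tool frame: the origin (TCP) lies at the very end of the fingers, on their centre line; the grasp point (between the pads) lies 19 mm behind it (manip.tcp_to_grasp is the distance from the TCP to the grasp point, in m); z points along the fingers, y is the line along which they close (so a half turn about z gives the same grasp; the last joint's range is limited). The gripper opens to 85 mm and grips with 20 to 120 N. Pads are 22 mm wide; open, the fingers measure 114 mm over their backs; the gripper's body (76 mm by 85 mm) begins 54 mm behind the grasp point. The pads swing forward as they close: fully open they stand 13 mm farther back than shut.
Start: joints at [-1.51, 0.104, 0.097, 1.564, 0, 1.353], TCP at [0.165, -0.577, 0.231] pointing down, gripper open.
Joint ranges: [-2.99, 2.99], [-0.84, 1.86], [-1.1, 1.16], [-1.84, 2.11], [-1.51, 1.56], [-3.14, 3.14]. Speed limits (rad/s): [2.22, 2.22, 2.57, 3.14, 3.14, 3.14].

## Interface

Orientations are given as a unit quaternion [x, y, z, w].
In Python, from cell import manip gives the robot as it stands.
- The arm moves only by the tool drive_tool, never from a script. Its argument "deltas" is a list of rows, each an object with "delta_pos": the shift along the tool's x, y, z in units of 25 mm (1.0 is 25 mm), a list of three; "roll": the turn about the tool's z in units of 6 degrees (1.0 is 6 degrees); "gripper": the opening, from 0 (shut) to 1 (fully open). A call has 1 to 12 rows; each row shifts and turns the commanded pose from where the row before left it, along the tool's axes as they then stand; what a row does not reach is not made up. A row lasts 1/12 s, in which the tool goes at most 41.7 mm and 7.16 degrees, less where a joint would pass 70% of its speed; a pose out of reach is approached as far as the arm can. A call is refused whole if a number of a shift passes 1 or a number of a turn 1, either way. A call with a gripper value outside its range is refused whole. The fingers move at their own pace and stop on an object; the grip force is fixed at half the most. Time passes only in rows, so rows that do not move let the fingers close. It gives the time, the measured TCP pose, the force, the opening and the grip force at its end, in the units of the state.
- manip.get_obs(): the state, without advancing time (a new reading comes with each control period).
- manip.grab_frame(name): name is "scene" or "side" or "wrist"; returns the picture (400x640x3 uint8, red, green, blue); there is no depth.
- manip.get_calibration(name): a dict with "fx", "fy", "cx", "cy" (pixels), "T" (4x4, takes a point from camera to world coordinates). Camera axes: x right, y up, looking along -z (the intrinsics and any distortion apply to the point x, -y, -z); pixel columns grow to the right and rows downward; lengths in m; the calibration is good to about 2 mm. A picture is of the moment at which its call begins: read the wrist's pose just before it. get_calibration takes no time and is no camera call; for the wrist camera it gives the pose at the moment of the call.
- manip.job_done(): hands the job in; it is judged then, once.
The state is a dict: "time": time; "joints": joint angles; "qvel": joint speeds; "joint_torque": joint torques, N m; "position": TCP position; "tool_rot": TCP orientation; "contact_force": force on the tool from outside, world axes, zero at the start; "moment": the same for the moment, N m; "width": finger opening in m; "grasp_force": force on a finger pad.
Only numpy, scipy, OpenCV 4.12 (cv2) and the standard library are available. Lean on these libraries where they do the work, as an engineer would, in place of code of your own. Each camera call takes 0.05 s, during which the arm holds its last target. There are 200 camera calls.

## Working session

There is one attempt and no reset: what is moved stays moved. The work goes in short steps, Python scripts to look and compute and a tool call to move; the robot and the scene stay as the last step left them, time stands still between calls to the robot, and variables do not carry over. Pictures are saved under pics/ and viewed, at most 10 in all, crops included, and the job is handed in when it is done.

Besides the shell and the picture viewer there is one more tool, called after ">>>" as name(argument=value, ...) on one line, values as JSON. drive_tool: Moves the arm, as the interface text tells. Its arguments: {"type":"object","properties":{"deltas":{"type":"array","items":{"type":"object","properties":{"delta_pos":{"type":"array","items":{"type":"number"}},"roll":{"type":"number"},"gripper":{"type":"number"}}}}},"required":["deltas"]}

```bash
mkdir -p pics; ls; python3 - <<'E'
from cell import manip
import cv2,numpy as np
o=manip.get_obs();print(o)
for n in("scene","side"):
    c=manip.get_calibration(n);print(n,c)
    cv2.imwrite(f"pics/{n}0.png",manip.grab_frame(n)[:,:,::-1])
print(manip.tcp_to_grasp)
E
```

```text
pics
{'time': 0.0, 'joints': array([-1.50966580e+00,  1.04714312e-01,  9.64396888e-02,  1.56390625e+00,
        4.37137145e-06,  1.35307730e+00]), 'qvel': array([ 0.00046961, -0.0009102 , -0.00050548, -0.00070329,  0.00068611,
        0.00073843]), 'joint_torque': array([-2.19413300e-04, -5.56925511e+01,  5.03652942e+01,  1.65497675e-02,
       -2.64078817e-04, -2.81752477e-06]), 'position': array([ 0.16512764, -0.57646843,  0.23049726]), 'tool_rot': array([ 9.90295864e-01,  1.38973461e-01,  5.63247511e-05, -6.89982891e-04]), 'contact_force': array([-0.56150851, -0.3613274 , -0.16260962]), 'moment': array([-0.01178646, -0.01122659, -0.00099938]), 'grasp_force': 0.0, 'width': 0.08543049493871399}
scene {'fx': 377.09567936304677, 'fy': 377.09567936304677, 'cx': 317.9241267955727, 'cy': 195.6382695414718, 'T': array([[ 0.39208448, -0.74241043,  0.54322786,  1.05517681],
       [ 0.91990166,  0.32098464, -0.22527714, -0.20574161],
       [-0.0071197 ,  0.58804388,  0.80879769,  0.83401727],
       [ 0.        ,  0.        ,  0.        ,  1.        ]])}
side {'fx': 421.56091646821676, 'fy': 421.56091646821676, 'cx': 323.29127601583286, 'cy': 200.00925584542657, 'T': array([[-0.78229303,  0.33373537, -0.52596418, -0.09349186],
       [-0.62288641, -0.41166995,  0.66523708,  0.82729529],
       [ 0.0054895 ,  0.84802627,  0.52992576,  0.74034407],
       [ 0.        ,  0.        ,  0.        ,  1.        ]])}
0.0187
```

View pics/scene0.png

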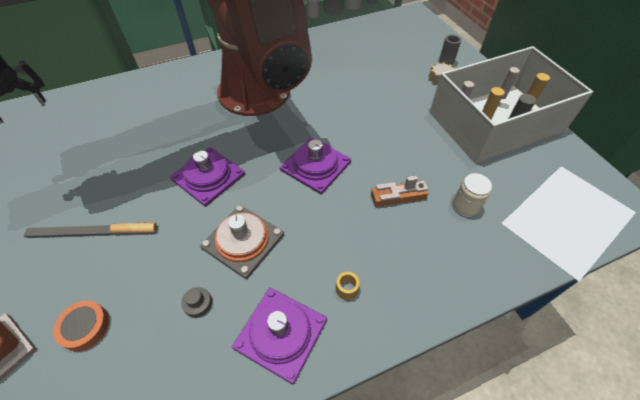

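View pics/side0.png

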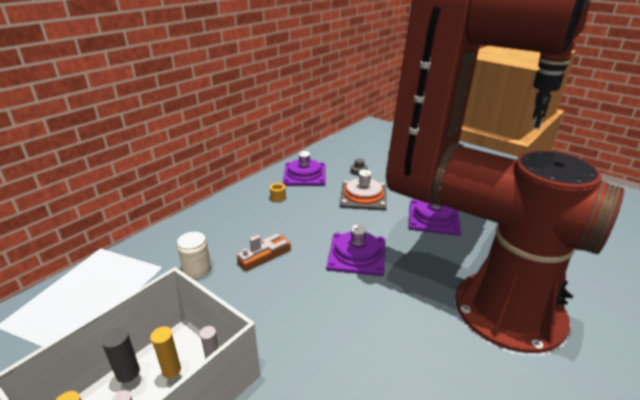

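The scene view shows the real fixture, a white face with a red ring, at about (240,237) with its cap top at (237,222). The rack is at (400,192) with the lug at (411,183), the bush at (347,286), the hub at (196,300) and the tin at (472,195). In the side view the rack is at (264,250) and the fixture at (363,190). I'll zoom in on both.

```bash
cat > h.py <<'E'
import numpy as np, cv2
from cell import manip
def ray(c,u,v):
    d=np.array([(u-c['cx'])/c['fx'],-(v-c['cy'])/c['fy'],-1.]); return c['T'][:3,3],c['T'][:3,:3]@d
def onz(c,u,v,z):
    p,d=ray(c,u,v); return p+d*(z-p[2])/d[2]
def proj(c,P):
    q=c['T'][:3,:3].T@(np.asarray(P)-c['T'][:3,3]); return c['cx']-c['fx']*q[0]/q[2], c['cy']+c['fy']*q[1]/q[2]
E
python3 - <<'E'
from h import *
a=cv2.imread('pics/scene0.png');b=cv2.imread('pics/side0.png')
r=lambda im,x,y,w,h:cv2.resize(im[y:y+h,x:x+w],(400,300),interpolation=cv2.INTER_CUBIC)
cv2.imwrite('pics/crop0.png',np.vstack([np.hstack([r(a,360,165,80,60),r(a,195,200,100,75)]),np.hstack([r(b,225,220,80,60),r(b,323,160,80,60)])]))
s=manip.get_calibration('scene')
for n,u,v,z in [('captop',237,220,.095),('flange',241,237,.042),('lugtop',411,179,.078),('peg',422,183,.054),('bush',347,280,.045),('hub',195,295,.048),('tin',476,184,.1),('purp1',279,322,.09),('purp2',316,147,.09),('rackL',376,203,0),('rackR',428,196,0)]: print(n,onz(s,u,v,z).round(3))
E
```

```text
captop [ 0.549 -0.2    0.095]
flange [ 0.563 -0.204  0.042]
lugtop [0.593 0.244 0.078]
peg [0.602 0.277 0.054]
bush [ 0.764 -0.018  0.045]
hub [ 0.666 -0.336  0.048]
tin [0.684 0.368 0.1  ]
purp1 [ 0.807 -0.189  0.09 ]
purp2 [0.404 0.06  0.09 ]
rackL [0.58 0.16 0.  ]
rackR [0.615 0.301 0.   ]
```

View pics/crop0.png

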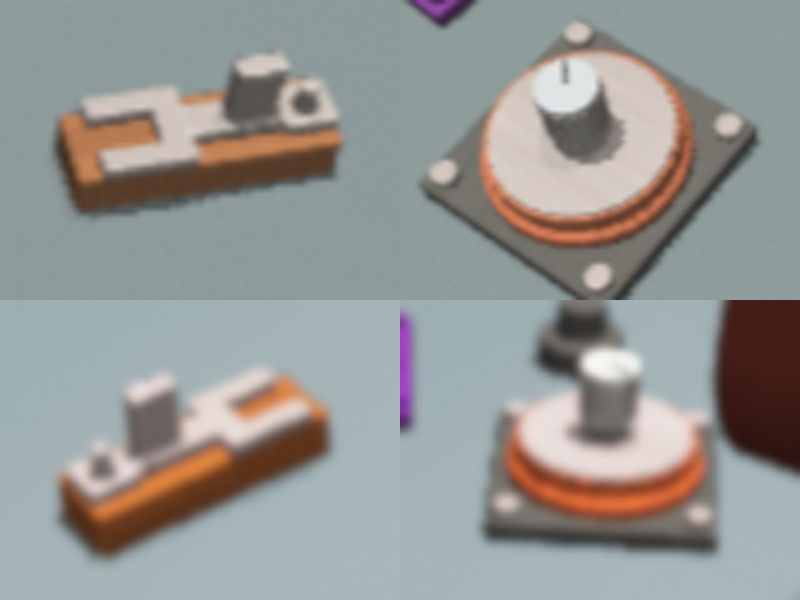

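```bash
cat >> h.py <<'E'
from scipy.spatial.transform import Rotation as R
def phi(o=None):
    o=o or manip.get_obs(); x=R.from_quat(o['tool_rot']).as_matrix()[:,0]; return np.degrees(np.arctan2(x[1],x[0]))
def plan(tgt,dphi=0,n=None,g=1.0,start=None,p0=None):
    "rows for going from p0 to tgt (world), turning heading by dphi deg (ccw +)"
    o=manip.get_obs(); p=np.array(o['position'] if p0 is None else p0); f=phi(o) if start is None else start
    d=(np.array(tgt)-p)/.025; n=n or int(np.ceil(max(np.linalg.norm(d)/.99,abs(dphi)/6)))
    out=[]
    for i in range(n):
        a=np.radians(f+dphi*i/n); c,s=np.cos(a),np.sin(a); v=d/n
        out.append([round(c*v[0]+s*v[1],2),round(s*v[0]-c*v[1],2),round(-v[2],2),round(-dphi/n/6,2)])
    print(n,out); return out
E
python3 - <<'E'
from h import *
o=manip.get_obs();c=manip.get_calibration('wrist')
M=R.from_quat(o['tool_rot']).as_matrix()
print(M.round(3),phi(o)); print((M.T@(c['T'][:3,3]-o['position'])).round(4)); print((M.T@c['T'][:3,:3]).round(3),c['fx'],c['cx'],c['cy'])
s=manip.get_calibration('scene');d=manip.get_calibration('side')
def tri(a,b):
    A=[];y=[]
    for c,(u,v) in((s,a),(d,b)):
        p,r=ray(c,u,v); r/=np.linalg.norm(r);K=np.eye(3)-np.outer(r,r);A.append(K);y.append(K@p)
    return np.linalg.lstsq(np.vstack(A),np.hstack(y),rcond=None)[0].round(4)
print('cap',tri((236.7,220.7),(364.7,172.8)),'lug',tri((412.6,178),(255,237.5)),'peg',tri((421,184.5),(244.7,250.5)))
for n,u,v,z in [('slot',391,190.5,.038),('peg',421,185.4,.042),('rl',376,206.8,0),('rr',427,200.4,0)]: print(n,onz(s,u,v,z).round(3))
E
```

```text
[[ 0.961  0.275 -0.   ]
 [ 0.275 -0.961  0.001]
 [ 0.    -0.001 -1.   ]] 15.97321015981699
[ 0.0708  0.0009 -0.1431]
[[ 0.     0.961  0.278]
 [ 1.     0.    -0.001]
 [-0.001  0.278 -0.961]] 357.27426427489576 313.2302418747063 196.6157831715545
cap [ 0.5487 -0.2005  0.0926] lug [0.5902 0.2497 0.0758] peg [0.6003 0.2779 0.0455]
slot [0.581 0.199 0.038]
peg [0.601 0.278 0.042]
rl [0.591 0.155 0.   ]
rr [ 0.627  0.291 -0.   ]
```

```bash
python3 -c "
from h import *
plan((.55,-.2,.23),-120,24)"
```

```text
24 [[np.float64(0.79), np.float64(-0.43), np.float64(0.0), 0.83], [np.float64(0.75), np.float64(-0.49), np.float64(0.0), 0.83], [np.float64(0.7), np.float64(-0.56), np.float64(0.0), 0.83], [np.float64(0.65), np.float64(-0.62), np.float64(0.0), 0.83], [np.float64(0.6), np.float64(-0.67), np.float64(0.0), 0.83], [np.float64(0.54), np.float64(-0.72), np.float64(0.0), 0.83], [np.float64(0.47), np.float64(-0.76), np.float64(0.0), 0.83], [np.float64(0.4), np.float64(-0.8), np.float64(0.0), 0.83], [np.float64(0.33), np.float64(-0.83), np.float64(0.0), 0.83], [np.float64(0.26), np.float64(-0.86), np.float64(0.0), 0.83], [np.float64(0.18), np.float64(-0.88), np.float64(0.0), 0.83], [np.float64(0.1), np.float64(-0.89), np.float64(0.0), 0.83], [np.float64(0.03), np.float64(-0.9), np.float64(0.0), 0.83], [np.float64(-0.05), np.float64(-0.9), np.float64(0.0), 0.83], [np.float64(-0.13), np.float64(-0.89), np.float64(0.0), 0.83], [np.float64(-0.21), np.float64(-0.87), np.float64(0.0), 0.83], [np.float64(-0.28), np.float64(-0.85), np.float64(0.0), 0.83], [np.float64(-0.36), np.float64(-0.82), np.float64(0.0), 0.83], [np.float64(-0.43), np.float64(-0.79), np.float64(0.0), 0.83], [np.float64(-0.49), np.float64(-0.75), np.float64(0.0), 0.83], [np.float64(-0.56), np.float64(-0.7), np.float64(0.0), 0.83], [np.float64(-0.62), np.float64(-0.65), np.float64(0.0), 0.83], [np.float64(-0.67), np.float64(-0.6), np.float64(0.0), 0.83], [np.float64(-0.72), np.float64(-0.54), np.float64(0.0), 0.83]]
```

>>> drive_tool(deltas=[{"delta_pos":[0.79,-0.43,0],"roll":0.83,"gripper":1},{"delta_pos":[0.75,-0.49,0],"roll":0.83,"gripper":1},{"delta_pos":[0.7,-0.56,0],"roll":0.83,"gripper":1},{"delta_pos":[0.65,-0.62,0],"roll":0.83,"gripper":1},{"delta_pos":[0.6,-0.67,0],"roll":0.83,"gripper":1},{"delta_pos":[0.54,-0.72,0],"roll":0.83,"gripper":1},{"delta_pos":[0.47,-0.76,0],"roll":0.83,"gripper":1},{"delta_pos":[0.4,-0.8,0],"roll":0.83,"gripper":1},{"delta_pos":[0.33,-0.83,0],"roll":0.83,"gripper":1},{"delta_pos":[0.26,-0.86,0],"roll":0.83,"gripper":1},{"delta_pos":[0.18,-0.88,0],"roll":0.83,"gripper":1},{"delta_pos":[0.1,-0.89,0],"roll":0.83,"gripper":1}])

```text
time: 1.1
position: [0.3578, -0.3874, 0.231]
tool_rot: [0.927, -0.375, -0.0, -0.0]
contact_force: [-0.6, 0.3, 0.4]
width: 0.0857
grasp_force: 0.0
```

>>> drive_tool(deltas=[{"delta_pos":[0.03,-0.9,0],"roll":0.83,"gripper":1},{"delta_pos":[-0.05,-0.9,0],"roll":0.83,"gripper":1},{"delta_pos":[-0.13,-0.89,0],"roll":0.83,"gripper":1},{"delta_pos":[-0.21,-0.87,0],"roll":0.83,"gripper":1},{"delta_pos":[-0.28,-0.85,0],"roll":0.83,"gripper":1},{"delta_pos":[-0.36,-0.82,0],"roll":0.83,"gripper":1},{"delta_pos":[-0.43,-0.79,0],"roll":0.83,"gripper":1},{"delta_pos":[-0.49,-0.75,0],"roll":0.83,"gripper":1},{"delta_pos":[-0.56,-0.7,0],"roll":0.83,"gripper":1},{"delta_pos":[-0.62,-0.65,0],"roll":0.83,"gripper":1},{"delta_pos":[-0.67,-0.6,0],"roll":0.83,"gripper":1},{"delta_pos":[-0.72,-0.54,0],"roll":0.83,"gripper":1}])

```text
time: 2.1
position: [0.2374, -0.2821, 0.2533]
tool_rot: [0.744, -0.656, 0.038, -0.116]
contact_force: [-0.7, 0.3, 0.2]
width: 0.0852
grasp_force: 0.0
```

```bash
python3 - <<'E'
from h import *
o=manip.get_obs();c=manip.get_calibration('wrist');np.save('w1.npy',c,allow_pickle=True)
cv2.imwrite('pics/w1.png',manip.grab_frame('wrist')[:,:,::-1]);print(o['position'],phi(o),np.abs(o['qvel']).max(),o['time'])
print(proj(c,(.5487,-.2005,.095)),proj(c,(.555,-.203,.042)))
E
```

```text
[ 0.23744756 -0.2821343   0.25328915] -82.19289621563627 0.8501760173247691 2.1
(np.float64(56.99111692150984), np.float64(185.3204367379045)) (np.float64(90.4819489714829), np.float64(167.86537795027886))
```

View pics/w1.png

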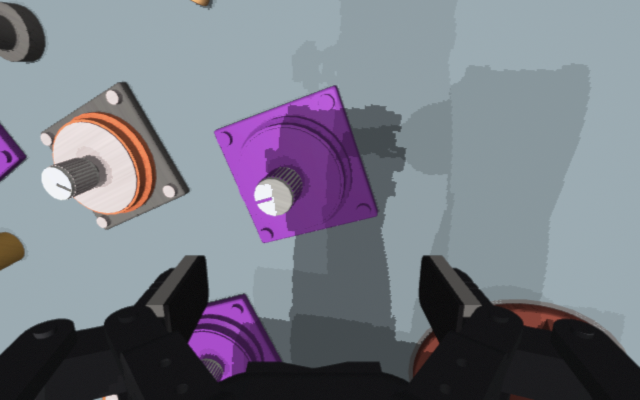

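The wrist view shows the real fixture at the left, with its cap top at (58,182). A purple look-alike is at (295,165). The tool ended up away from the planned spot and tilted, so I'll check the joints and let it settle.

>>> drive_tool(deltas=[{"delta_pos":[0,0,0],"roll":0,"gripper":1},{"delta_pos":[0,0,0],"roll":0,"gripper":1},{"delta_pos":[0,0,0],"roll":0,"gripper":1}])

```text
time: 2.4
position: [0.2384, -0.2831, 0.2533]
tool_rot: [0.746, -0.655, 0.038, -0.115]
contact_force: [0.9, 0.5, 0.1]
width: 0.0851
grasp_force: 0.0
```

```bash
python3 - <<'E'
from h import *
o=manip.get_obs();print(o['joints'].round(3),o['qvel'].round(2),o['position'],o['tool_rot'].round(3),phi(o),o['contact_force'],o['joint_torque'].round(1))
E
```

```text
[-1.432 -0.588 -0.472  1.782  0.224  3.141] [ 0.01  0.01  0.01  0.   -0.    0.  ] [ 0.23842677 -0.28312316  0.25333479] [ 0.746 -0.655  0.038 -0.115] -81.98901725063575 [0.87050431 0.52008504 0.0733917 ] [ -0.6 -21.   48.4   1.1   0.8   0. ]
```

Joint 6 ran into its +π limit, because I turned it the wrong way round. I'll roll back and see whether the tilt recovers.

>>> drive_tool(deltas=[{"delta_pos":[0,0,0],"roll":-1,"gripper":1},{"delta_pos":[0,0,0],"roll":-1,"gripper":1},{"delta_pos":[0,0,0],"roll":-1,"gripper":1},{"delta_pos":[0,0,0],"roll":-1,"gripper":1},{"delta_pos":[0,0,0],"roll":0,"gripper":1},{"delta_pos":[0,0,0],"roll":0,"gripper":1}])

```text
time: 2.9
position: [0.2386, -0.2828, 0.2533]
tool_rot: [0.865, -0.487, 0.06, -0.105]
contact_force: [-0.2, -1.0, 0.7]
width: 0.0856
grasp_force: 0.0
```

```bash
python3 - <<'E'
from h import *
o=manip.get_obs();print(o['joints'].round(3),o['qvel'].round(2),o['position'],o['tool_rot'].round(3),phi(o),R.from_quat(o['tool_rot']).as_matrix().round(3))
E
```

```text
[-1.431 -0.588 -0.472  1.782  0.224  2.725] [-0.   -0.01 -0.    0.    0.    0.02] [ 0.23856299 -0.28279786  0.25328278] [ 0.865 -0.487  0.06  -0.105] -58.77115363313909 [[ 0.518 -0.83   0.207]
 [-0.855 -0.504  0.123]
 [ 0.002 -0.241 -0.971]]
```

The tilt stays in the commanded pose: j5 is 0.224, plus 0.095 of pitch. I'll unwind joint 6 to its other limit, where the same push should tilt the tool the opposite way. I'll move to open space on the way.

```bash
cat >> h.py <<'E'
def planM(tgt,rolls=0.,n=None):
    "rows from the measured pose, any tilt; rolls = total roll units (+ clockwise from above)"
    o=manip.get_obs(); M=R.from_quat(o['tool_rot']).as_matrix(); d=(np.array(tgt)-o['position'])/.025
    n=n or int(np.ceil(max(np.linalg.norm(d)/.99,abs(rolls)))); out=[]
    for i in range(n):
        v=(M@R.from_euler('z',6*rolls*i/n,degrees=True).as_matrix()).T@d/n
        out.append([float(x) for x in v.round(2)]+[round(rolls/n,2)])
    print(n,out)
def st():
    o=manip.get_obs(); z=R.from_quat(o['tool_rot']).as_matrix()[:,2]; a=o['joints'][0]
    print('t',o['time'],'q',o['joints'].round(3),'p',o['position'].round(4),'phi',phi(o).round(1),'fwd %.3f left %.3f'%(z[0]*np.cos(a)+z[1]*np.sin(a),-z[0]*np.sin(a)+z[1]*np.cos(a)),'F',o['contact_force'].round(1),'M',o['moment'].round(2),'w',o['width'],o['grasp_force'])
E
python3 -c "
from h import *
planM((.16,-.48,.28),-12,12)"
```

```text
12 [[0.43, 0.53, -0.22, -1.0], [0.37, 0.57, -0.22, -1.0], [0.31, 0.6, -0.22, -1.0], [0.24, 0.63, -0.22, -1.0], [0.18, 0.65, -0.22, -1.0], [0.11, 0.67, -0.22, -1.0], [0.04, 0.68, -0.22, -1.0], [-0.04, 0.68, -0.22, -1.0], [-0.11, 0.67, -0.22, -1.0], [-0.18, 0.65, -0.22, -1.0], [-0.24, 0.63, -0.22, -1.0], [-0.31, 0.6, -0.22, -1.0]]
```

>>> drive_tool(deltas=[{"delta_pos":[0.43,0.53,-0.22],"roll":-1,"gripper":1},{"delta_pos":[0.37,0.57,-0.22],"roll":-1,"gripper":1},{"delta_pos":[0.31,0.6,-0.22],"roll":-1,"gripper":1},{"delta_pos":[0.24,0.63,-0.22],"roll":-1,"gripper":1},{"delta_pos":[0.18,0.65,-0.22],"roll":-1,"gripper":1},{"delta_pos":[0.11,0.67,-0.22],"roll":-1,"gripper":1},{"delta_pos":[0.04,0.68,-0.22],"roll":-1,"gripper":1},{"delta_pos":[-0.04,0.68,-0.22],"roll":-1,"gripper":1},{"delta_pos":[-0.11,0.67,-0.22],"roll":-1,"gripper":1},{"delta_pos":[-0.18,0.65,-0.22],"roll":-1,"gripper":1},{"delta_pos":[-0.24,0.63,-0.22],"roll":-1,"gripper":1},{"delta_pos":[-0.31,0.6,-0.22],"roll":-1,"gripper":1}])

```text
time: 3.9
position: [0.16, -0.4809, 0.2797]
tool_rot: [0.986, 0.116, 0.111, -0.049]
contact_force: [1.0, 0.6, 1.1]
width: 0.0853
grasp_force: 0.0
```

```bash
python3 -c "
from h import *
st()"
```

```text
t 3.9 q [-1.634 -0.049  0.011  1.77   0.2    1.259] p [ 0.16   -0.4809  0.2797] phi 13.0 fwd -0.136 left 0.199 F [1.  0.6 1.1] M [-0.08  0.14  0.  ] w 0.08527127308987245 0.0
```

```bash
python3 -c "
from h import *
planM((.48,-.12,.28),-24,24)"
```

```text
24 [[0.64, -0.45, 0.18, -1.0], [0.68, -0.39, 0.18, -1.0], [0.72, -0.31, 0.18, -1.0], [0.75, -0.24, 0.18, -1.0], [0.77, -0.16, 0.18, -1.0], [0.78, -0.07, 0.18, -1.0], [0.78, 0.01, 0.18, -1.0], [0.78, 0.09, 0.18, -1.0], [0.76, 0.17, 0.18, -1.0], [0.74, 0.25, 0.18, -1.0], [0.71, 0.32, 0.18, -1.0], [0.67, 0.4, 0.18, -1.0], [0.63, 0.47, 0.18, -1.0], [0.58, 0.53, 0.18, -1.0], [0.52, 0.59, 0.18, -1.0], [0.45, 0.64, 0.18, -1.0], [0.39, 0.68, 0.18, -1.0], [0.31, 0.72, 0.18, -1.0], [0.24, 0.75, 0.18, -1.0], [0.16, 0.77, 0.18, -1.0], [0.07, 0.78, 0.18, -1.0], [-0.01, 0.78, 0.18, -1.0], [-0.09, 0.78, 0.18, -1.0], [-0.17, 0.76, 0.18, -1.0]]
```

>>> drive_tool(deltas=[{"delta_pos":[0.64,-0.45,0.18],"roll":-1,"gripper":1},{"delta_pos":[0.68,-0.39,0.18],"roll":-1,"gripper":1},{"delta_pos":[0.72,-0.31,0.18],"roll":-1,"gripper":1},{"delta_pos":[0.75,-0.24,0.18],"roll":-1,"gripper":1},{"delta_pos":[0.77,-0.16,0.18],"roll":-1,"gripper":1},{"delta_pos":[0.78,-0.07,0.18],"roll":-1,"gripper":1},{"delta_pos":[0.78,0.01,0.18],"roll":-1,"gripper":1},{"delta_pos":[0.78,0.09,0.18],"roll":-1,"gripper":1},{"delta_pos":[0.76,0.17,0.18],"roll":-1,"gripper":1},{"delta_pos":[0.74,0.25,0.18],"roll":-1,"gripper":1},{"delta_pos":[0.71,0.32,0.18],"roll":-1,"gripper":1},{"delta_pos":[0.67,0.4,0.18],"roll":-1,"gripper":1}])

```text
time: 4.9
position: [0.3211, -0.2993, 0.2811]
tool_rot: [0.729, 0.673, 0.119, 0.025]
contact_force: [0.5, -0.1, -0.3]
width: 0.0854
grasp_force: 0.0
```

>>> drive_tool(deltas=[{"delta_pos":[0.63,0.47,0.18],"roll":-1,"gripper":1},{"delta_pos":[0.58,0.53,0.18],"roll":-1,"gripper":1},{"delta_pos":[0.52,0.59,0.18],"roll":-1,"gripper":1},{"delta_pos":[0.45,0.64,0.18],"roll":-1,"gripper":1},{"delta_pos":[0.39,0.68,0.18],"roll":-1,"gripper":1},{"delta_pos":[0.31,0.72,0.18],"roll":-1,"gripper":1},{"delta_pos":[0.24,0.75,0.18],"roll":-1,"gripper":1},{"delta_pos":[0.16,0.77,0.18],"roll":-1,"gripper":1},{"delta_pos":[0.07,0.78,0.18],"roll":-1,"gripper":1},{"delta_pos":[-0.01,0.78,0.18],"roll":-1,"gripper":1},{"delta_pos":[-0.09,0.78,0.18],"roll":-1,"gripper":1},{"delta_pos":[-0.17,0.76,0.18],"roll":-1,"gripper":1}])

```text
time: 5.9
position: [0.4817, -0.1188, 0.2824]
tool_rot: [0.194, 0.974, 0.081, 0.09]
contact_force: [0.2, -0.8, -0.3]
width: 0.0855
grasp_force: 0.0
```

```bash
python3 -c "
from h import *
st();planM((.42,.22,.28),-12,14)"
```

```text
t 5.9 q [-0.65  -0.387 -0.275  1.589  0.225 -0.247] p [ 0.4817 -0.1188  0.2824] phi 156.6 fwd 0.091 left 0.223 F [ 0.2 -0.8 -0.3] M [-0.13  0.17  0.  ] w 0.08551308787155232 0.0
14 [[0.54, 0.82, 0.09, -0.86], [0.47, 0.86, 0.09, -0.86], [0.39, 0.9, 0.09, -0.86], [0.3, 0.93, 0.09, -0.86], [0.22, 0.96, 0.09, -0.86], [0.13, 0.97, 0.09, -0.86], [0.05, 0.98, 0.09, -0.86], [-0.04, 0.98, 0.09, -0.86], [-0.13, 0.97, 0.09, -0.86], [-0.22, 0.96, 0.09, -0.86], [-0.3, 0.93, 0.09, -0.86], [-0.38, 0.9, 0.09, -0.86], [-0.46, 0.86, 0.09, -0.86], [-0.54, 0.82, 0.09, -0.86]]
```

```bash
python3 -c "
from h import *
planM((.32,.33,.28),-16,20)"
```

```text
20 [[0.65, 0.7, 0.05, -0.8], [0.59, 0.75, 0.05, -0.8], [0.52, 0.8, 0.05, -0.8], [0.45, 0.84, 0.05, -0.8], [0.38, 0.87, 0.05, -0.8], [0.31, 0.9, 0.05, -0.8], [0.23, 0.92, 0.05, -0.8], [0.15, 0.94, 0.05, -0.8], [0.07, 0.95, 0.05, -0.8], [-0.01, 0.95, 0.05, -0.8], [-0.09, 0.95, 0.05, -0.8], [-0.17, 0.94, 0.05, -0.8], [-0.24, 0.92, 0.05, -0.8], [-0.32, 0.9, 0.05, -0.8], [-0.39, 0.87, 0.05, -0.8], [-0.47, 0.83, 0.05, -0.8], [-0.53, 0.79, 0.05, -0.8], [-0.6, 0.74, 0.05, -0.8], [-0.66, 0.69, 0.05, -0.8], [-0.71, 0.63, 0.05, -0.8]]
```

>>> drive_tool(deltas=[{"delta_pos":[0.65,0.7,0.05],"roll":-0.8,"gripper":1},{"delta_pos":[0.59,0.75,0.05],"roll":-0.8,"gripper":1},{"delta_pos":[0.52,0.8,0.05],"roll":-0.8,"gripper":1},{"delta_pos":[0.45,0.84,0.05],"roll":-0.8,"gripper":1},{"delta_pos":[0.38,0.87,0.05],"roll":-0.8,"gripper":1},{"delta_pos":[0.31,0.9,0.05],"roll":-0.8,"gripper":1},{"delta_pos":[0.23,0.92,0.05],"roll":-0.8,"gripper":1},{"delta_pos":[0.15,0.94,0.05],"roll":-0.8,"gripper":1},{"delta_pos":[0.07,0.95,0.05],"roll":-0.8,"gripper":1},{"delta_pos":[-0.01,0.95,0.05],"roll":-0.8,"gripper":1},{"delta_pos":[-0.09,0.95,0.05],"roll":-0.8,"gripper":1},{"delta_pos":[-0.17,0.94,0.05],"roll":-0.8,"gripper":1}])

```text
time: 6.9
position: [0.3841, 0.1508, 0.2805]
tool_rot: [-0.298, 0.947, 0.027, 0.118]
contact_force: [0.4, 0.0, 0.6]
width: 0.0854
grasp_force: 0.0
```

>>> drive_tool(deltas=[{"delta_pos":[-0.24,0.92,0.05],"roll":-0.8,"gripper":1},{"delta_pos":[-0.32,0.9,0.05],"roll":-0.8,"gripper":1},{"delta_pos":[-0.39,0.87,0.05],"roll":-0.8,"gripper":1},{"delta_pos":[-0.47,0.83,0.05],"roll":-0.8,"gripper":1},{"delta_pos":[-0.53,0.79,0.05],"roll":-0.8,"gripper":1},{"delta_pos":[-0.6,0.74,0.05],"roll":-0.8,"gripper":1},{"delta_pos":[-0.66,0.69,0.05],"roll":-0.8,"gripper":1},{"delta_pos":[-0.71,0.63,0.05],"roll":-0.8,"gripper":1},{"delta_pos":[0,0,0],"roll":0,"gripper":1}])

```text
time: 7.65
position: [0.3185, 0.3322, 0.2787]
tool_rot: [-0.595, 0.795, -0.012, 0.12]
contact_force: [0.0, 0.4, 0.1]
width: 0.0854
grasp_force: 0.0
```

```bash
python3 -c "
from h import *
st()
o=manip.get_obs();p=o['position'];planM(p+[-.857*.15,-.515*.15,0],0,6)"
```

```text
t 7.65 q [ 0.517 -0.633 -0.46   1.502  0.006 -0.768] p [0.3185 0.3322 0.2787] phi -105.5 fwd 0.240 left 0.006 F [0.  0.4 0.1] M [-0.1   0.19  0.01] w 0.08539128776015607 0.0
6 [[0.71, 0.66, -0.24, 0.0], [0.71, 0.66, -0.24, 0.0], [0.71, 0.66, -0.24, 0.0], [0.71, 0.66, -0.24, 0.0], [0.71, 0.66, -0.24, 0.0], [0.71, 0.66, -0.24, 0.0]]
```

>>> drive_tool(deltas=[{"delta_pos":[0.71,0.66,-0.24],"gripper":1,"roll":0},{"delta_pos":[0.71,0.66,-0.24],"gripper":1,"roll":0},{"delta_pos":[0.71,0.66,-0.24],"gripper":1,"roll":0},{"delta_pos":[0.71,0.66,-0.24],"gripper":1,"roll":0}])

```text
time: 7.98
position: [0.2442, 0.2934, 0.2836]
tool_rot: [-0.592, 0.799, -0.015, 0.106]
contact_force: [0.7, -0.1, -0.3]
width: 0.0851
grasp_force: 0.0
```

```bash
python3 -c "
from h import *
st()"
```

```text
t 7.9833 q [ 0.537 -0.84  -0.563  1.634 -0.008 -0.739] p [0.2442 0.2934 0.2836] phi -106.3 fwd 0.212 left -0.008 F [ 0.7 -0.1 -0.3] M [-0.08  0.2   0.01] w 0.08513229430543787 0.0
```

>>> drive_tool(deltas=[{"delta_pos":[0.72,0.65,-0.2],"gripper":1,"roll":0},{"delta_pos":[0.72,0.65,-0.2],"gripper":1,"roll":0},{"delta_pos":[0.72,0.65,-0.2],"gripper":1,"roll":0}])

```text
time: 8.23
position: [0.202, 0.29, 0.3008]
tool_rot: [-0.592, 0.801, -0.02, 0.085]
contact_force: [-0.7, -0.6, 0.1]
width: 0.085
grasp_force: 0.0
```

```bash
python3 -c "
from h import *
st()"
```

```text
t 8.2333 q [ 0.622 -0.84  -0.523  1.717 -0.038 -0.655] p [0.202  0.29   0.3008] phi -106.6 fwd 0.170 left -0.038 F [-0.7 -0.6  0.1] M [-0.01  0.16  0.02] w 0.08504525699639322 0.0
```

```bash
python3 -c "
from h import *
p=manip.get_obs()['position']
planM((.256,.25,.30),0,3)
a=np.radians(23);f=np.array([np.cos(a),np.sin(a),0]);l=np.array([-np.sin(a),np.cos(a),0])
planM(p+.024*(-f*.95-.25*l),0,1)"
```

```text
3 [[0.3, -0.84, 0.09, 0.0], [0.3, -0.84, 0.09, 0.0], [0.3, -0.84, 0.09, 0.0]]
1 [[0.76, 0.53, -0.16, 0.0]]
```

>>> drive_tool(deltas=[{"delta_pos":[0.3,-0.84,0.09],"gripper":1,"roll":0},{"delta_pos":[0.3,-0.84,0.09],"gripper":1,"roll":0},{"delta_pos":[0.3,-0.84,0.09],"gripper":1,"roll":0},{"delta_pos":[0.76,0.53,-0.16],"gripper":1,"roll":0},{"delta_pos":[0.76,0.53,-0.16],"gripper":1,"roll":0},{"delta_pos":[0.76,0.53,-0.16],"gripper":1,"roll":0}])

```text
time: 8.73
position: [0.2276, 0.2382, 0.3182]
tool_rot: [-0.592, 0.803, -0.022, 0.061]
contact_force: [-0.3, 0.5, 0.5]
width: 0.0851
grasp_force: 0.0
```

```bash
python3 -c "
from h import *
st();print(R.from_quat(manip.get_obs()['tool_rot']).as_matrix()[:,2])"
```

```text
t 8.7333 q [ 0.421 -0.84  -0.483  1.8   -0.018 -0.851] p [0.2276 0.2382 0.3182] phi -107.0 fwd 0.128 left -0.018 F [-0.3  0.5  0.5] M [-0.06  0.11  0.02] w 0.08511504068337507 0.0
[ 0.1236303   0.03603039 -0.99167402]
```

```bash
python3 -c "
from h import *
p=manip.get_obs()['position']
planM((.266,.194,.315),0,3)
a=np.radians(14);f=np.array([np.cos(a),np.sin(a),0]);l=np.array([-np.sin(a),np.cos(a),0])
planM(p+.0245*(-f*.93-.36*l),0,1)"
```

```text
3 [[0.42, -0.66, 0.08, 0.0], [0.42, -0.66, 0.08, 0.0], [0.42, -0.66, 0.08, 0.0]]
1 [[0.77, 0.59, -0.12, 0.0]]
```

>>> drive_tool(deltas=[{"delta_pos":[0.42,-0.66,0.08],"gripper":1,"roll":0},{"delta_pos":[0.42,-0.66,0.08],"gripper":1,"roll":0},{"delta_pos":[0.42,-0.66,0.08],"gripper":1,"roll":0},{"delta_pos":[0.77,0.55,-0.12],"gripper":1,"roll":0},{"delta_pos":[0.77,0.55,-0.12],"gripper":1,"roll":0},{"delta_pos":[0.77,0.55,-0.12],"gripper":1,"roll":0},{"delta_pos":[0.77,0.55,-0.1],"gripper":1,"roll":0},{"delta_pos":[0.77,0.55,-0.1],"gripper":1,"roll":0}])

```text
time: 9.4
position: [0.2264, 0.1666, 0.3528]
tool_rot: [-0.593, 0.805, -0.018, 0.02]
contact_force: [0.3, 0.5, -0.2]
width: 0.0851
grasp_force: 0.0
```

```bash
python3 -c "
from h import *
st();print(R.from_quat(manip.get_obs()['tool_rot']).as_matrix()[:,2])"
```

```text
t 9.4 q [ 0.172 -0.841 -0.406  1.954 -0.014 -1.099] p [0.2264 0.1666 0.3528] phi -107.2 fwd 0.051 left -0.014 F [ 0.3  0.5 -0.2] M [ 0.06  0.06 -0.01] w 0.08511548390840529 0.0
[ 0.05268817 -0.00465431 -0.99860017]
```

```bash
python3 -c "
from h import *
p=manip.get_obs()['position']
planM((.27,.092,.345),0,4)
a=np.radians(-8);f=np.array([np.cos(a),np.sin(a),0]);l=np.array([-np.sin(a),np.cos(a),0])
planM(p+.0245*(-f*.95-.25*l),0,1)"
```

```text
4 [[0.59, -0.63, 0.1, 0.0], [0.59, -0.63, 0.1, 0.0], [0.59, -0.63, 0.1, 0.0], [0.59, -0.63, 0.1, 0.0]]
1 [[0.39, 0.88, -0.05, 0.0]]
```

>>> drive_tool(deltas=[{"delta_pos":[0.59,-0.63,0.1],"gripper":1,"roll":0},{"delta_pos":[0.59,-0.63,0.1],"gripper":1,"roll":0},{"delta_pos":[0.59,-0.63,0.1],"gripper":1,"roll":0},{"delta_pos":[0.59,-0.63,0.1],"gripper":1,"roll":0},{"delta_pos":[0.39,0.88,-0.05],"gripper":1,"roll":0},{"delta_pos":[0.39,0.88,-0.05],"gripper":1,"roll":0},{"delta_pos":[0.39,0.88,-0.05],"gripper":1,"roll":0}])

```text
time: 9.98
position: [0.2361, 0.0998, 0.368]
tool_rot: [-0.593, 0.806, -0.008, -0.002]
contact_force: [0.1, 0.1, 0.3]
width: 0.0856
grasp_force: 0.0
```

```bash
python3 -c "
from h import *
st();print(R.from_quat(manip.get_obs()['tool_rot']).as_matrix()[:,2])"
```

```text
t 9.9833 q [-0.109 -0.84  -0.373  2.03  -0.015 -1.378] p [0.2361 0.0998 0.368 ] phi -107.3 fwd 0.009 left -0.015 F [0.1 0.1 0.3] M [ 0.01  0.06 -0.02] w 0.08562231031909795 0.0
[ 0.00688796 -0.01601728 -0.99984799]
```

The tilt is down to 1°. Next I'll hover over the rack.

```bash
python3 -c "
from h import *
planM((.58,.23,.20),-.5,18)"
```

```text
18 [[-0.51, -0.64, 0.37, -0.03], [-0.51, -0.64, 0.37, -0.03], [-0.5, -0.64, 0.37, -0.03], [-0.5, -0.64, 0.37, -0.03], [-0.5, -0.65, 0.37, -0.03], [-0.5, -0.65, 0.37, -0.03], [-0.5, -0.65, 0.37, -0.03], [-0.5, -0.65, 0.37, -0.03], [-0.49, -0.65, 0.37, -0.03], [-0.49, -0.65, 0.37, -0.03], [-0.49, -0.65, 0.37, -0.03], [-0.49, -0.66, 0.37, -0.03], [-0.49, -0.66, 0.37, -0.03], [-0.48, -0.66, 0.37, -0.03], [-0.48, -0.66, 0.37, -0.03], [-0.48, -0.66, 0.37, -0.03], [-0.48, -0.66, 0.37, -0.03], [-0.48, -0.66, 0.37, -0.03]]
```

>>> drive_tool(deltas=[{"delta_pos":[-0.5,-0.65,0.37],"roll":-0.03,"gripper":1},{"delta_pos":[-0.5,-0.65,0.37],"roll":-0.03,"gripper":1},{"delta_pos":[-0.5,-0.65,0.37],"roll":-0.03,"gripper":1},{"delta_pos":[-0.5,-0.65,0.37],"roll":-0.03,"gripper":1},{"delta_pos":[-0.5,-0.65,0.37],"roll":-0.03,"gripper":1},{"delta_pos":[-0.5,-0.65,0.37],"roll":-0.03,"gripper":1},{"delta_pos":[-0.5,-0.65,0.37],"roll":-0.03,"gripper":1},{"delta_pos":[-0.5,-0.65,0.37],"roll":-0.03,"gripper":1},{"delta_pos":[-0.49,-0.65,0.37],"roll":-0.03,"gripper":1}])

```text
time: 10.73
position: [0.4099, 0.1662, 0.2844]
tool_rot: [-0.605, 0.796, -0.009, -0.002]
contact_force: [0.2, 0.2, 0.8]
width: 0.0855
grasp_force: 0.0
```

>>> drive_tool(deltas=[{"delta_pos":[-0.49,-0.65,0.37],"roll":-0.03,"gripper":1},{"delta_pos":[-0.49,-0.65,0.37],"roll":-0.03,"gripper":1},{"delta_pos":[-0.49,-0.65,0.37],"roll":-0.03,"gripper":1},{"delta_pos":[-0.49,-0.65,0.37],"roll":-0.03,"gripper":1},{"delta_pos":[-0.49,-0.65,0.37],"roll":-0.03,"gripper":1},{"delta_pos":[-0.48,-0.66,0.37],"roll":-0.03,"gripper":1},{"delta_pos":[-0.48,-0.66,0.37],"roll":-0.03,"gripper":1},{"delta_pos":[-0.48,-0.66,0.37],"roll":-0.03,"gripper":1},{"delta_pos":[-0.48,-0.66,0.37],"roll":-0.03,"gripper":1},{"delta_pos":[0,0,0],"roll":0,"gripper":1},{"delta_pos":[0,0,0],"roll":0,"gripper":1}])

```text
time: 11.65
position: [0.5795, 0.2328, 0.2006]
tool_rot: [-0.616, 0.787, -0.008, -0.003]
contact_force: [-0.6, -0.5, -0.1]
width: 0.0854
grasp_force: 0.0
```

```bash
python3 - <<'E'
from h import *
st()
c=manip.get_calibration('wrist');np.save('w2.npy',c,allow_pickle=True)
im=manip.grab_frame('wrist')[:,:,::-1].copy();cv2.imwrite('pics/w2.png',im)
print(proj(c,(.592,.247,.078)),proj(c,(.601,.278,.054)),proj(c,(.581,.19,.038)))
E
```

```text
t 11.65 q [ 0.182  0.175  0.118  1.512 -0.017 -1.147] p [0.5795 0.2328 0.2006] phi -103.9 fwd 0.003 left -0.017 F [-0.6 -0.5 -0.1] M [-0.01  0.04 -0.03] w 0.08542311152463707 0.0
(np.float64(304.62196474806615), np.float64(212.85649800787155)) (np.float64(304.29049820494686), np.float64(239.65168490112777)) (np.float64(302.22768946424367), np.float64(133.31038340421367))
```

View pics/w2.png

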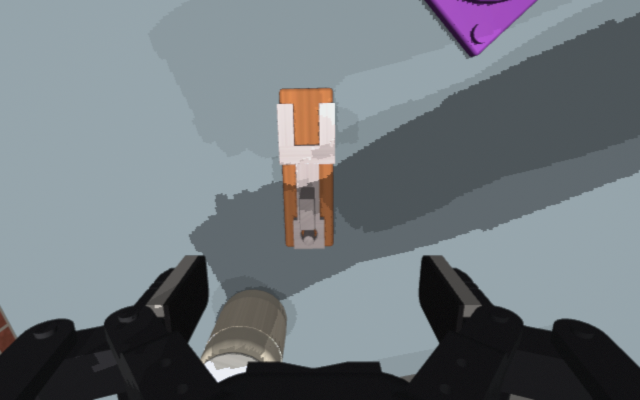

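The wrist view shows the rack at columns 278–335 and rows 88–248, the slot near (307,125), the lug around (307,205), the peg near (308,238), and the tin at (245,330) clear of the lug. I'll zoom in for edges.

```bash
python3 - <<'E'
from h import *
im=cv2.imread('pics/w2.png')
cv2.imwrite('pics/w2c.png',cv2.resize(im[80:255,250:365],(394,600),interpolation=cv2.INTER_CUBIC))
E
```

```text
(no output)
```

View pics/w2c.png

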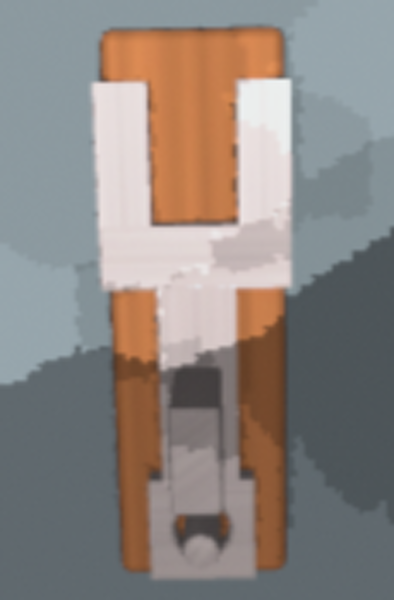

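```bash
python3 - <<'E'
from h import *
c=np.load('w2.npy',allow_pickle=True).item()
f=lambda x,y,z:onz(c,250+x/3.426-.35,80+y/3.429-.35,z)
lug=f(196.5,461,.078);tip=f(193,80,.038);cl=f(194.5,223,.038);ub=f(195.5,288,.038);eye=f(203,577,.038)
d=eye-tip;h=np.arctan2(d[1],d[0]);u=np.array([np.cos(h),np.sin(h),0])
print('heading',np.degrees(h),'len',np.linalg.norm(d),'lug',lug,'slot est',tip+.024*u,cl-.011*u,ub-.027*u,'lug from slot',tip+.084*u)
w=f(170,461,.078)-f(223,461,.078);print('lug w',np.linalg.norm(w))
print('peg',f(203,548,.054), 'slot->lug', (lug-(cl-.011*u))@u)
E
```

```text
heading 76.99921501297997 len 0.12984107114521642 lug [0.59043383 0.24842788 0.078     ] slot est [0.57719606 0.1900044  0.038     ] [0.57742453 0.18946441 0.038     ] [0.57759584 0.18983811 0.038     ] lug from slot [0.59069392 0.24846642 0.038     ]
lug w 0.012133171984983714
peg [0.59704815 0.27877872 0.054     ] slot->lug 0.06037869381007245
```

```bash
python3 -c "
from h import *
planM((.5905,.2485,.2),-.15,1)
planM(manip.get_obs()['position']-[0,0,.156],0,7)"
```

```text
1 [[-0.72, -0.28, 0.06, -0.15]]
7 [[-0.01, 0.01, 0.89, 0.0], [-0.01, 0.01, 0.89, 0.0], [-0.01, 0.01, 0.89, 0.0], [-0.01, 0.01, 0.89, 0.0], [-0.01, 0.01, 0.89, 0.0], [-0.01, 0.01, 0.89, 0.0], [-0.01, 0.01, 0.89, 0.0]]
```

>>> drive_tool(deltas=[{"delta_pos":[-0.72,-0.28,0.04],"roll":-0.15,"gripper":1},{"delta_pos":[0,0,0],"roll":0,"gripper":1},{"delta_pos":[-0.01,0.01,0.9],"roll":0,"gripper":1},{"delta_pos":[-0.01,0.01,0.9],"roll":0,"gripper":1},{"delta_pos":[-0.01,0.01,0.9],"roll":0,"gripper":1},{"delta_pos":[-0.01,0.01,0.9],"roll":0,"gripper":1},{"delta_pos":[-0.01,0.01,0.8],"roll":0,"gripper":1},{"delta_pos":[0,0,0],"roll":0,"gripper":1},{"delta_pos":[0,0,0],"roll":0,"gripper":1}])

```text
time: 12.45
position: [0.5898, 0.2481, 0.0913]
tool_rot: [-0.623, 0.782, -0.009, -0.002]
contact_force: [0.2, -0.6, 0.8]
width: 0.0856
grasp_force: 0.0
```

```bash
python3 -c "
from h import *
st()
planM((.5905,.2485,.044),0,2)"
```

```text
t 12.45 q [ 0.203  0.243 -0.004  1.32  -0.017 -1.143] p [0.5898 0.2481 0.0913] phi -102.9 fwd 0.004 left -0.017 F [ 0.2 -0.6  0.8] M [ 0.07 -0.04 -0.03] w 0.08562360780878278 0.0
2 [[-0.02, -0.0, 0.95, 0.0], [-0.02, -0.0, 0.95, 0.0]]
```

>>> drive_tool(deltas=[{"delta_pos":[-0.02,0,0.95],"roll":0,"gripper":1},{"delta_pos":[-0.02,0,0.95],"roll":0,"gripper":1},{"delta_pos":[0,0,0],"roll":0,"gripper":0.3},{"delta_pos":[0,0,0],"roll":0,"gripper":0.3},{"delta_pos":[0,0,0],"roll":0,"gripper":0.2},{"delta_pos":[0,0,0],"roll":0,"gripper":0.2},{"delta_pos":[0,0,0],"roll":0,"gripper":0},{"delta_pos":[0,0,0],"roll":0,"gripper":0},{"delta_pos":[0,0,0],"roll":0,"gripper":0},{"delta_pos":[0,0,0],"roll":0,"gripper":0},{"delta_pos":[0,0,0],"roll":0,"gripper":0}])

```text
time: 13.37
position: [0.5922, 0.249, 0.0452]
tool_rot: [-0.624, 0.782, -0.009, -0.001]
contact_force: [0.1, 0.0, 6.3]
width: 0.0113
grasp_force: 59.1
```

```bash
python3 -c "
from h import *
st()"
```

```text
t 13.3667 q [ 0.203  0.274 -0.053  1.237 -0.017 -1.144] p [0.5922 0.249  0.0452] phi -102.8 fwd 0.007 left -0.017 F [0.1 0.  6.3] M [-0.01  0.41 -0.01] w 0.011336748210466865 59.088242053985596
```

Gripped: the width is 11.3 mm and the pad force is 59 N. Next I'll lift and carry it to the fixture side.

>>> drive_tool(deltas=[{"delta_pos":[0,0,-0.3],"roll":0,"gripper":0},{"delta_pos":[0,0,-0.6],"roll":0,"gripper":0},{"delta_pos":[0,0,-0.9],"roll":0,"gripper":0},{"delta_pos":[0,0,-1],"roll":0,"gripper":0},{"delta_pos":[0,0,-1],"roll":0,"gripper":0},{"delta_pos":[0,0,0],"roll":0,"gripper":0}])

```text
time: 13.87
position: [0.593, 0.2508, 0.145]
tool_rot: [-0.624, 0.782, -0.011, 0.002]
contact_force: [1.2, -0.6, -0.8]
width: 0.0116
grasp_force: 58.6
```

```bash
python3 -c "
from h import *
st()
planM((.585,-.06,.18),0,13)"
```

```text
t 13.8667 q [ 0.206  0.225  0.073  1.407 -0.017 -1.141] p [0.593  0.2508 0.145 ] phi -102.8 fwd 0.013 left -0.017 F [ 1.2 -0.6 -0.8] M [ 0.07 -0.06 -0.  ] w 0.011622109936122903 58.64472270011902
13 [[0.94, -0.19, -0.09, 0.0], [0.94, -0.19, -0.09, 0.0], [0.94, -0.19, -0.09, 0.0], [0.94, -0.19, -0.09, 0.0], [0.94, -0.19, -0.09, 0.0], [0.94, -0.19, -0.09, 0.0], [0.94, -0.19, -0.09, 0.0], [0.94, -0.19, -0.09, 0.0], [0.94, -0.19, -0.09, 0.0], [0.94, -0.19, -0.09, 0.0], [0.94, -0.19, -0.09, 0.0], [0.94, -0.19, -0.09, 0.0], [0.94, -0.19, -0.09, 0.0]]
```

>>> drive_tool(deltas=[{"delta_pos":[0.94,-0.19,-0.09],"roll":0,"gripper":0},{"delta_pos":[0.94,-0.19,-0.09],"roll":0,"gripper":0},{"delta_pos":[0.94,-0.19,-0.09],"roll":0,"gripper":0},{"delta_pos":[0.94,-0.19,-0.09],"roll":0,"gripper":0},{"delta_pos":[0.94,-0.19,-0.09],"roll":0,"gripper":0},{"delta_pos":[0.94,-0.19,-0.09],"roll":0,"gripper":0},{"delta_pos":[0.94,-0.19,-0.09],"roll":0,"gripper":0},{"delta_pos":[0.94,-0.19,-0.09],"roll":0,"gripper":0},{"delta_pos":[0.94,-0.19,-0.09],"roll":0,"gripper":0},{"delta_pos":[0.94,-0.19,-0.09],"roll":0,"gripper":0},{"delta_pos":[0.94,-0.19,-0.09],"roll":0,"gripper":0},{"delta_pos":[0.94,-0.19,-0.09],"roll":0,"gripper":0}])

```text
time: 14.87
position: [0.5828, -0.038, 0.1701]
tool_rot: [-0.624, 0.782, -0.009, -0.002]
contact_force: [-0.1, -0.4, -1.6]
width: 0.0113
grasp_force: 58.6
```

>>> drive_tool(deltas=[{"delta_pos":[0.9,-0.19,-0.09],"roll":0,"gripper":0},{"delta_pos":[0,0,0],"roll":0,"gripper":0},{"delta_pos":[0,0,0],"roll":0,"gripper":0}])

```text
time: 15.12
position: [0.5827, -0.0609, 0.1726]
tool_rot: [-0.623, 0.782, -0.009, -0.002]
contact_force: [-0.5, 0.7, -1.7]
width: 0.0112
grasp_force: 58.7
```

```bash
python3 - <<'E'
from h import *
st()
c=manip.get_calibration('wrist');np.save('w3.npy',c,allow_pickle=True)
im=manip.grab_frame('wrist')[:,:,::-1].copy();cv2.imwrite('pics/w3.png',im)
s=manip.get_calibration('scene');print(onz(s,241.3,233.8,.042),proj(c,(.549,-.2,.096)),proj(c,(.553,-.203,.042)))
E
```

```text
t 15.1167 q [-0.321  0.043 -0.073  1.442 -0.012 -1.665] p [ 0.5827 -0.0609  0.1726] phi -103.0 fwd 0.013 left -0.012 F [-0.5  0.7 -1.7] M [ 0.04  0.   -0.02] w 0.011170798749016398 58.72286260128021
[ 0.5547036 -0.2003748  0.042    ] (np.float64(319.282021896871), np.float64(-42.72006292781845)) (np.float64(312.31154234470813), np.float64(-15.966788608199096))
```

View pics/w3.png

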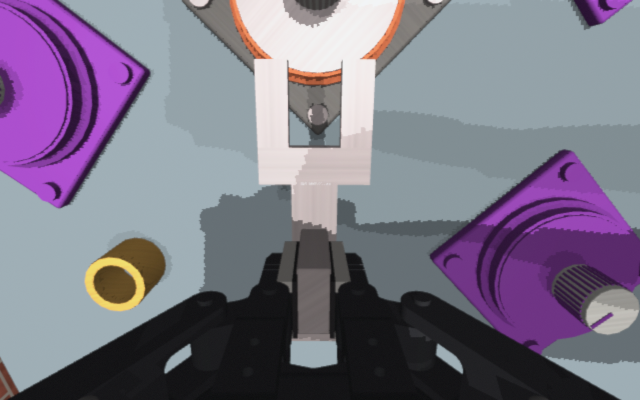

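The wrist view shows the shim held straight, with prong tips at row 59, slot columns 288–341 and the closed end at row 147. The real flange is at the top with its nut out of frame. I'll edge forward at this height to see the cap.

>>> drive_tool(deltas=[{"delta_pos":[0.92,0,0],"roll":0,"gripper":0},{"delta_pos":[0.92,0,0],"roll":0,"gripper":0},{"delta_pos":[0,0,0],"roll":0,"gripper":0},{"delta_pos":[0,0,0],"roll":0,"gripper":0}])

```text
time: 15.5
position: [0.5724, -0.1044, 0.1731]
tool_rot: [-0.623, 0.782, -0.009, -0.002]
contact_force: [-0.0, 0.1, -1.6]
width: 0.0114
grasp_force: 58.7
```

```bash
python3 - <<'E'
from h import *
st()
c=manip.get_calibration('wrist');np.save('w4.npy',c,allow_pickle=True)
im=manip.grab_frame('wrist')[:,:,::-1].copy();cv2.imwrite('pics/w4.png',im)
cv2.imwrite('pics/w4c.png',cv2.resize(im[0:150,210:410],(800,600),interpolation=cv2.INTER_CUBIC))
E
```

```text
t 15.5 q [-0.399  0.03  -0.086  1.442 -0.011 -1.745] p [ 0.5724 -0.1044  0.1731] phi -102.9 fwd 0.014 left -0.011 F [-0.   0.1 -1.6] M [ 0.06  0.05 -0.03] w 0.011353405843117408 58.68557274341583
```

View pics/w4c.png

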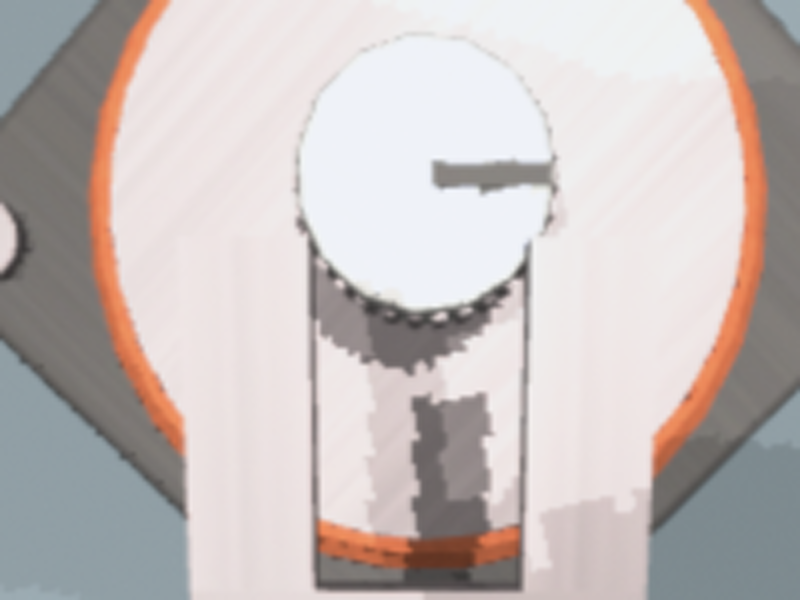

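The crop shows the cap top as a circle centred near (425,169), which is full-frame (316,42), with its index line pointing right. The slot mouth is at crop x 311–528, y 237, and the closed end is at y 588. The machined face's edges are at x 110 and 748.

```bash
python3 - <<'E'
from h import *
from scipy.optimize import least_squares
c=np.load('w4.npy',allow_pickle=True).item()
im=cv2.imread('pics/w4.png');o=manip.get_obs();T=o['position']
f=lambda x,y,z:onz(c,210+x/4-.4,y/4-.4,z)
# shim
zs=.1731-.0452+.038
tip=f(419.5,237,zs);cl=f(418,588,zs);d=tip-cl;h=np.degrees(np.arctan2(-d[1],-d[0]));u=-d/np.linalg.norm(d)
slot=(tip+.024*u+cl-.011*u)/2
print('shim heading',h,'len',np.linalg.norm(d),'slot-TCP',(slot-T).round(4),np.linalg.norm((slot-T)[:2]))
# flange: orange inner edge, per row, outer orange extent
hsv=cv2.cvtColor(im,cv2.COLOR_BGR2HSV);m=(hsv[:,:,0]<20)&(hsv[:,:,1]>110)&(hsv[:,:,2]>100)
P=[]
for r in range(8,104,4):
    x=np.where(m[r,210:415])[0]+210
    l=x[x<290];q=x[x>340]
    if len(l) and l.max()<255: P.append(onz(c,l.max()+1,r,.042))
    if len(q) and q.min()>375: P.append(onz(c,q.min()-1,r,.042))
P=np.array(P);s=least_squares(lambda p:np.hypot(P[:,0]-p[0],P[:,1]-p[1])-p[2],[.555,-.2,.06],loss='soft_l1',f_scale=.0005);print('flange',s.x,np.abs(s.fun).max(),len(P))
# cap top circle
Q=[(297,170),(553,170),(425,33),(333,75),(517,75),(305,125),(546,125)]
for z in(.095,.0965):
    W=np.array([f(*q,z) for q in Q]);s=least_squares(lambda p:np.hypot(W[:,0]-p[0],W[:,1]-p[1])-p[2],[.555,-.2,.02]);print('cap',z,s.x,np.abs(s.fun).max())
a=f(432,174,.096);b=f(553,174,.096);print('index heading',np.degrees(np.arctan2(*(b-a)[1::-1])))
E
```

```text
shim heading 76.92919121204437 len 0.03477762857137675 slot-TCP [-0.0133 -0.0598 -0.0073] 0.06129665777785939
flange [ 0.55035298 -0.20222098  0.05694512] 0.00045405896314515415 48
cap 0.095 [ 0.55027938 -0.20216101  0.01844015] 5.607364882856056e-05
cap 0.0965 [ 0.55031793 -0.20195575  0.01831561] 5.569507335177054e-05
index heading 167.04054094575935
```

```bash
python3 - <<'E'
from h import *
planM((.5772,-.0839,.1731),0,1)
planM(manip.get_obs()['position']-[0,0,.09],0,4)
E
```

```text
1 [[-0.82, -0.0, -0.01, 0.0]]
4 [[-0.01, 0.01, 0.9, 0.0], [-0.01, 0.01, 0.9, 0.0], [-0.01, 0.01, 0.9, 0.0], [-0.01, 0.01, 0.9, 0.0]]
```

>>> drive_tool(deltas=[{"delta_pos":[-0.82,0,0],"roll":0,"gripper":0},{"delta_pos":[0,0,0],"roll":0,"gripper":0},{"delta_pos":[-0.01,0.01,0.9],"roll":0,"gripper":0},{"delta_pos":[-0.01,0.01,0.9],"roll":0,"gripper":0},{"delta_pos":[-0.01,0.01,0.9],"roll":0,"gripper":0},{"delta_pos":[-0.01,0.01,0.9],"roll":0,"gripper":0},{"delta_pos":[-0.01,0.01,0.5],"roll":0,"gripper":0},{"delta_pos":[0,0,0],"roll":0,"gripper":0},{"delta_pos":[0,0,0],"roll":0,"gripper":0}])

```text
time: 16.3
position: [0.5769, -0.0842, 0.0706]
tool_rot: [-0.624, 0.781, -0.008, -0.002]
contact_force: [0.3, -0.9, -2.4]
width: 0.011
grasp_force: 58.7
```

```bash
python3 - <<'E'
from h import *
st()
planM((.5772,-.0839,.059),0,1)
E
```

```text
t 16.3 q [-0.363  0.073 -0.229  1.257 -0.012 -1.71 ] p [ 0.5769 -0.0842  0.0706] phi -102.8 fwd 0.013 left -0.012 F [ 0.3 -0.9 -2.4] M [ 0.05  0.02 -0.01] w 0.011006020266595761 58.65477204322815
1 [[-0.02, -0.0, 0.46, 0.0]]
```

>>> drive_tool(deltas=[{"delta_pos":[-0.02,0,0.46],"roll":0,"gripper":0},{"delta_pos":[0,0,0],"roll":0,"gripper":0},{"delta_pos":[0,0,0],"roll":0,"gripper":0}])

```text
time: 16.55
position: [0.5774, -0.0846, 0.0593]
tool_rot: [-0.624, 0.782, -0.009, -0.002]
contact_force: [0.8, 0.4, -1.5]
width: 0.0113
grasp_force: 58.7
```

```bash
python3 - <<'E'
from h import *
st()
planM((.5636,-.1423,.059),0,6)
E
```

```text
t 16.55 q [-0.363  0.081 -0.241  1.235 -0.012 -1.71 ] p [ 0.5774 -0.0846  0.0593] phi -102.8 fwd 0.014 left -0.012 F [ 0.8  0.4 -1.5] M [ 0.08 -0.02  0.02] w 0.011266835910470561 58.66169214248657
6 [[0.4, 0.0, 0.01, 0.0], [0.4, 0.0, 0.01, 0.0], [0.4, 0.0, 0.01, 0.0], [0.4, 0.0, 0.01, 0.0], [0.4, 0.0, 0.01, 0.0], [0.4, 0.0, 0.01, 0.0]]
```

>>> drive_tool(deltas=[{"delta_pos":[0.4,0,0.01],"roll":0,"gripper":0},{"delta_pos":[0.4,0,0.01],"roll":0,"gripper":0},{"delta_pos":[0.4,0,0.01],"roll":0,"gripper":0}])

```text
time: 16.8
position: [0.5707, -0.1152, 0.0592]
tool_rot: [-0.624, 0.782, -0.009, -0.002]
contact_force: [0.1, 0.2, -2.1]
width: 0.011
grasp_force: 58.7
```

>>> drive_tool(deltas=[{"delta_pos":[0.4,0,0.01],"roll":0,"gripper":0},{"delta_pos":[0.4,0,0.01],"roll":0,"gripper":0},{"delta_pos":[0.38,0,0.01],"roll":0,"gripper":0},{"delta_pos":[0,0,0],"roll":0,"gripper":0},{"delta_pos":[0,0,0],"roll":0,"gripper":0}])

```text
time: 17.22
position: [0.5639, -0.1433, 0.0583]
tool_rot: [-0.623, 0.782, -0.009, -0.002]
contact_force: [0.9, -0.2, -1.6]
width: 0.0111
grasp_force: 58.7
```

```bash
python3 - <<'E'
from h import *
st()
planM((.5636,-.1423,.0568),0,1)
E
```

```text
t 17.2167 q [-0.468  0.075 -0.249  1.232 -0.01  -1.813] p [ 0.5639 -0.1433  0.0583] phi -102.9 fwd 0.015 left -0.010 F [ 0.9 -0.2 -1.6] M [ 0.01 -0.   -0.01] w 0.011094896855830025 58.66038680076599
1 [[-0.04, 0.02, 0.06, 0.0]]
```

>>> drive_tool(deltas=[{"delta_pos":[-0.03,0.01,0.03],"roll":0,"gripper":0},{"delta_pos":[0,0,0.02],"roll":0,"gripper":0},{"delta_pos":[0,0,0],"roll":0,"gripper":0}])

```text
time: 17.47
position: [0.5641, -0.1415, 0.0572]
tool_rot: [-0.624, 0.782, -0.009, -0.002]
contact_force: [-0.8, -0.4, -0.5]
width: 0.011
grasp_force: 58.9
```

```bash
python3 - <<'E'
from h import *
st()
E
```

```text
t 17.4667 q [-0.465  0.075 -0.252  1.23  -0.011 -1.812] p [ 0.5641 -0.1415  0.0572] phi -102.8 fwd 0.015 left -0.011 F [-0.8 -0.4 -0.5] M [ 0.03  0.18 -0.02] w 0.011001582203081372 58.86159002780914
```

Contact with the face is beginning, so I'll release and lift.

>>> drive_tool(deltas=[{"delta_pos":[0,0,0.01],"roll":0,"gripper":0},{"delta_pos":[0,0,0],"roll":0,"gripper":0.25},{"delta_pos":[0,0,0],"roll":0,"gripper":0.4},{"delta_pos":[0,0,0],"roll":0,"gripper":0.4},{"delta_pos":[0,0,0],"roll":0,"gripper":0.4},{"delta_pos":[0,0,-0.4],"roll":0,"gripper":0.4},{"delta_pos":[0,0,-0.8],"roll":0,"gripper":0.4},{"delta_pos":[0,0,-1],"roll":0,"gripper":0.4},{"delta_pos":[0,0,-1],"roll":0,"gripper":0.6},{"delta_pos":[0,0,-1],"roll":0,"gripper":0.65},{"delta_pos":[0,0,0],"roll":0,"gripper":0.65},{"delta_pos":[0,0,0],"roll":0,"gripper":0.65}])

```text
time: 18.47
position: [0.5643, -0.1407, 0.1644]
tool_rot: [-0.624, 0.782, -0.011, -0.001]
contact_force: [-0.0, 0.1, -1.2]
width: 0.0555
grasp_force: 0.0
```

```bash
python3 - <<'E'
from h import *
st()
c=manip.get_calibration('wrist');np.save('w5.npy',c,allow_pickle=True)
im=manip.grab_frame('wrist')[:,:,::-1].copy();cv2.imwrite('pics/w5.png',im)
z=R.from_quat(manip.get_obs()['tool_rot']).as_matrix()[:,2];print(z)
planM((.5503,-.2021,.163),0,3)
planM(manip.get_obs()['position']-[0,0,.09],0,4)
for P in [(.5503,-.2021,.05),(.5503,-.2021,.096),(.5503+.0135,-.2021+.0585,.09)]: print(proj(c,P))
E
```

```text
t 18.4667 q [-0.464  0.023 -0.109  1.421 -0.01  -1.81 ] p [ 0.5643 -0.1407  0.1644] phi -102.8 fwd 0.019 left -0.010 F [-0.   0.1 -1.2] M [-0.    0.03 -0.02] w 0.05550440087341145 0.0
[ 0.00969218 -0.0165818  -0.99981554]
3 [[0.84, -0.01, 0.01, 0.0], [0.84, -0.01, 0.01, 0.0], [0.84, -0.01, 0.01, 0.0]]
4 [[-0.01, 0.01, 0.9, 0.0], [-0.01, 0.01, 0.9, 0.0], [-0.01, 0.01, 0.9, 0.0], [-0.01, 0.01, 0.9, 0.0]]
(np.float64(316.9263578664086), np.float64(108.34817645808138))
(np.float64(316.4159699038738), np.float64(110.31305287911249))
(np.float64(316.00118669147), np.float64(206.71171461904254))
```

View pics/w5.png

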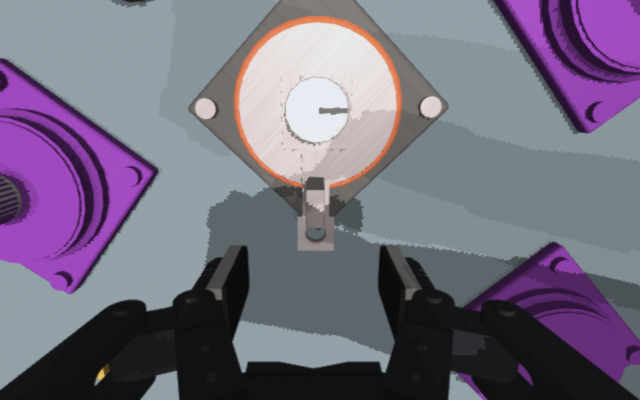

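The wrist view shows the shim lying on the face, with its U around columns 282–350 and rows 75–150. The cap is centred at (317,110), right over the slot centre. I'll move over the nut.

>>> drive_tool(deltas=[{"delta_pos":[0.84,-0.01,0.01],"roll":0,"gripper":0.65},{"delta_pos":[0.84,-0.01,0.01],"roll":0,"gripper":0.65},{"delta_pos":[0.84,-0.01,0.01],"roll":0,"gripper":0.65},{"delta_pos":[0,0,0],"roll":0,"gripper":0.65},{"delta_pos":[0,0,0.8],"roll":0,"gripper":0.65},{"delta_pos":[0,0,0.8],"roll":0,"gripper":0.65},{"delta_pos":[0,0,0],"roll":0,"gripper":0.65},{"delta_pos":[0,0,0],"roll":0,"gripper":0.65}])

```text
time: 19.18
position: [0.549, -0.2013, 0.1204]
tool_rot: [-0.624, 0.782, -0.007, -0.002]
contact_force: [0.0, -0.3, -0.5]
width: 0.0551
grasp_force: 0.0
```

```bash
python3 - <<'E'
from h import *
st()
planM((.5503,-.2021,.062),0,3)
E
```

```text
t 19.1833 q [-0.57   0.053 -0.158  1.348 -0.009 -1.917] p [ 0.549  -0.2013  0.1204] phi -102.8 fwd 0.012 left -0.009 F [ 0.  -0.3 -0.5] M [ 0.04  0.02 -0.01] w 0.055072870974094565 0.0
3 [[-0.0, -0.01, 0.78, 0.0], [-0.0, -0.01, 0.78, 0.0], [-0.0, -0.01, 0.78, 0.0]]
```

>>> drive_tool(deltas=[{"delta_pos":[0,-0.02,0.78],"roll":0,"gripper":0.65},{"delta_pos":[0,-0.02,0.78],"roll":0,"gripper":0.65},{"delta_pos":[0,-0.01,0.78],"roll":0,"gripper":0.65},{"delta_pos":[0,0,0],"roll":0,"gripper":0.65},{"delta_pos":[0,0,0],"roll":0,"gripper":0.65}])

```text
time: 19.6
position: [0.5517, -0.2031, 0.0638]
tool_rot: [-0.624, 0.782, -0.008, -0.002]
contact_force: [-0.0, -0.0, 0.4]
width: 0.0555
grasp_force: 0.0
```

```bash
python3 - <<'E'
from h import *
st()
E
```

```text
t 19.6 q [-0.57   0.089 -0.225  1.243 -0.009 -1.917] p [ 0.5517 -0.2031  0.0638] phi -102.8 fwd 0.015 left -0.009 F [-0.  -0.   0.4] M [ 0.   -0.02 -0.01] w 0.055483826735974795 0.0
```

>>> drive_tool(deltas=[{"delta_pos":[0,0,0],"roll":0,"gripper":0.5},{"delta_pos":[0,0,0],"roll":0,"gripper":0.48},{"delta_pos":[0,0,0],"roll":0,"gripper":0.46},{"delta_pos":[0,0,0],"roll":0,"gripper":0.44},{"delta_pos":[0,0,0],"roll":0,"gripper":0.43},{"delta_pos":[0,0,0],"roll":0,"gripper":0.42}])

```text
time: 20.1
position: [0.5498, -0.2033, 0.0657]
tool_rot: [-0.624, 0.782, -0.008, -0.003]
contact_force: [-18.4, 4.3, 14.0]
width: 0.0367
grasp_force: 45.4
```

```bash
python3 - <<'E'
from h import *
st()
E
```

```text
t 20.1 q [-0.571  0.086 -0.224  1.249 -0.011 -1.918] p [ 0.5498 -0.2033  0.0657] phi -102.9 fwd 0.012 left -0.011 F [-18.4   4.3  14. ] M [ 1.    4.03 -0.05] w 0.03669333480015922 45.42382478713989
```

>>> drive_tool(deltas=[{"delta_pos":[0,0.04,-0.04],"roll":0,"gripper":0.4},{"delta_pos":[0,0.03,-0.03],"roll":0,"gripper":0.35},{"delta_pos":[0,0,0],"roll":0,"gripper":0.3},{"delta_pos":[0,0,0],"roll":0,"gripper":0},{"delta_pos":[0,0,0],"roll":0,"gripper":0},{"delta_pos":[0,0,0],"roll":0,"gripper":0}])

```text
time: 20.6
position: [0.5496, -0.2032, 0.0663]
tool_rot: [-0.624, 0.782, -0.009, -0.002]
contact_force: [-7.4, 1.3, 1.4]
width: 0.0364
grasp_force: 60.7
```

```bash
python3 - <<'E'
from h import *
st()
E
```

```text
t 20.6 q [-0.572  0.081 -0.228  1.247 -0.01  -1.919] p [ 0.5496 -0.2032  0.0663] phi -102.8 fwd 0.015 left -0.010 F [-7.4  1.3  1.4] M [0.33 1.59 0.04] w 0.03644836875854802 60.69083869457245
```

>>> drive_tool(deltas=[{"delta_pos":[-0.02,0.02,0],"roll":0.3,"gripper":0},{"delta_pos":[0,0,0.01],"roll":0.8,"gripper":0},{"delta_pos":[0,0,0.01],"roll":0.8,"gripper":0},{"delta_pos":[0,0,0.01],"roll":1,"gripper":0},{"delta_pos":[0,0,0.01],"roll":1,"gripper":0},{"delta_pos":[0,0,0.01],"roll":1,"gripper":0}])

```text
time: 21.1
position: [0.5487, -0.2026, 0.0651]
tool_rot: [-0.402, 0.915, -0.009, -0.001]
contact_force: [-10.9, 1.6, 4.1]
width: 0.0365
grasp_force: 61.3
```

```bash
python3 - <<'E'
from h import *
st()
E
```

```text
t 21.1 q [-0.572  0.08  -0.231  1.246 -0.011 -1.4  ] p [ 0.5487 -0.2026  0.0651] phi -132.5 fwd 0.014 left -0.011 F [-10.9   1.6   4.1] M [0.47 2.6  0.11] w 0.03651550605902678 61.28231227397919
```

>>> drive_tool(deltas=[{"delta_pos":[0.03,0.03,0],"roll":0.8,"gripper":0},{"delta_pos":[0,0,0.01],"roll":1,"gripper":0},{"delta_pos":[0,0,0],"roll":1,"gripper":0},{"delta_pos":[0,0,0.01],"roll":1,"gripper":0},{"delta_pos":[0,0,0.01],"roll":1,"gripper":0},{"delta_pos":[0,0,0.01],"roll":1,"gripper":0},{"delta_pos":[0,0,0.01],"roll":1,"gripper":0}])

```text
time: 21.68
position: [0.548, -0.2015, 0.0637]
tool_rot: [-0.058, 0.998, -0.007, 0.003]
contact_force: [-7.5, 6.9, 3.7]
width: 0.0363
grasp_force: 61.0
```

```bash
python3 - <<'E'
from h import *
st()
E
```

```text
t 21.6833 q [-0.572  0.078 -0.236  1.244 -0.008 -0.689] p [ 0.548  -0.2015  0.0637] phi -173.3 fwd 0.013 left -0.008 F [-7.5  6.9  3.7] M [1.68 1.99 0.13] w 0.03626427753849597 61.03668808937073
```

>>> drive_tool(deltas=[{"delta_pos":[0.02,0.03,0],"roll":0.8,"gripper":0},{"delta_pos":[0,0,0.01],"roll":1,"gripper":0},{"delta_pos":[0,0,0],"roll":1,"gripper":0},{"delta_pos":[0,0,0.01],"roll":1,"gripper":0},{"delta_pos":[0,0,0.01],"roll":1,"gripper":0},{"delta_pos":[0,0,0],"roll":1,"gripper":0},{"delta_pos":[0,0,0.01],"roll":1,"gripper":0}])

```text
time: 22.27
position: [0.5481, -0.2003, 0.0624]
tool_rot: [0.293, 0.956, -0.005, 0.006]
contact_force: [-2.2, 8.1, 0.7]
width: 0.0362
grasp_force: 60.9
```

```bash
python3 - <<'E'
from h import *
st()
E
```

```text
t 22.2667 q [-0.571  0.077 -0.239  1.241 -0.006  0.024] p [ 0.5481 -0.2003  0.0624] phi 145.9 fwd 0.014 left -0.006 F [-2.2  8.1  0.7] M [2.09 0.83 0.13] w 0.036184039022096014 60.866546630859375
```

>>> drive_tool(deltas=[{"delta_pos":[0.02,0.03,0],"roll":0.7,"gripper":0},{"delta_pos":[0,0,0.01],"roll":0.8,"gripper":0},{"delta_pos":[0,0,0],"roll":0.8,"gripper":0},{"delta_pos":[0,0,0.01],"roll":0.8,"gripper":0}])

```text
time: 22.6
position: [0.5484, -0.1998, 0.062]
tool_rot: [0.443, 0.896, -0.004, 0.007]
contact_force: [-0.6, 7.2, 1.0]
width: 0.0363
grasp_force: 60.8
```

```bash
python3 - <<'E'
from h import *
st()
E
```

```text
t 22.6 q [-0.57   0.077 -0.241  1.239 -0.007  0.348] p [ 0.5484 -0.1998  0.062 ] phi 127.4 fwd 0.015 left -0.007 F [-0.6  7.2  1. ] M [1.7  0.58 0.23] w 0.03625216365818948 60.8191055059433
```

>>> drive_tool(deltas=[{"delta_pos":[0,0.02,0],"roll":0.6,"gripper":0},{"delta_pos":[0,0,0],"roll":0.6,"gripper":0}])

```text
time: 22.77
position: [0.5486, -0.1996, 0.062]
tool_rot: [0.498, 0.867, -0.004, 0.007]
contact_force: [-2.1, 6.2, -2.0]
width: 0.0364
grasp_force: 60.6
```

```bash
python3 - <<'E'
from h import *
st()
E
```

```text
t 22.7667 q [-0.569  0.077 -0.24   1.239 -0.007  0.474] p [ 0.5486 -0.1996  0.062 ] phi 120.2 fwd 0.015 left -0.007 F [-2.1  6.2 -2. ] M [1.42 0.74 0.76] w 0.03641263491233594 60.597403049468994
```

>>> drive_tool(deltas=[{"delta_pos":[0,0,0],"roll":0.4,"gripper":0},{"delta_pos":[0,0,0],"roll":0,"gripper":0}])

```text
time: 22.93
position: [0.5491, -0.2001, 0.062]
tool_rot: [0.515, 0.857, -0.004, 0.008]
contact_force: [-0.7, 5.0, -1.8]
width: 0.0366
grasp_force: 61.5
```

```bash
python3 - <<'E'
from h import *
st()
E
```

```text
t 22.9333 q [-0.569  0.078 -0.24   1.238 -0.008  0.514] p [ 0.5491 -0.2001  0.062 ] phi 118.0 fwd 0.016 left -0.008 F [-0.7  5.  -1.8] M [1.17 0.29 0.87] w 0.03656759612835449 61.48683428764343
```

The torque rose to 0.87 N m after a 129° turn, with a matching drop in height and no side force, so the nut has bottomed out. I'll back off in small steps first to find the neutral angle.

>>> drive_tool(deltas=[{"delta_pos":[0,0,0],"roll":-0.6,"gripper":0},{"delta_pos":[0,0,0],"roll":0,"gripper":0},{"delta_pos":[0,0,0],"roll":0,"gripper":0}])

```text
time: 23.18
position: [0.549, -0.2002, 0.062]
tool_rot: [0.487, 0.873, -0.004, 0.008]
contact_force: [-0.1, 5.3, -1.2]
width: 0.0366
grasp_force: 61.6
```

```bash
python3 -c "
from h import *
st()"
```

```text
t 23.1833 q [-0.569  0.077 -0.24   1.238 -0.008  0.448] p [ 0.549  -0.2002  0.062 ] phi 121.7 fwd 0.016 left -0.008 F [-0.1  5.3 -1.2] M [1.33 0.29 0.19] w 0.03663302603548858 61.59989833831787
```

>>> drive_tool(deltas=[{"delta_pos":[0,0,0],"roll":-0.6,"gripper":0},{"delta_pos":[0,0,0],"roll":0,"gripper":0},{"delta_pos":[0,0,0],"roll":0,"gripper":0}])

```text
time: 23.43
position: [0.549, -0.2002, 0.062]
tool_rot: [0.46, 0.888, -0.005, 0.008]
contact_force: [-2.0, 5.6, -0.1]
width: 0.0361
grasp_force: 61.6
```

```bash
python3 -c "
from h import *
st()"
```

```text
t 23.4333 q [-0.569  0.077 -0.24   1.238 -0.008  0.386] p [ 0.549  -0.2002  0.062 ] phi 125.3 fwd 0.016 left -0.008 F [-2.   5.6 -0.1] M [1.33 0.36 0.17] w 0.03608593478995565 61.63085460662842
```

>>> drive_tool(deltas=[{"delta_pos":[0,0,0],"roll":-0.5,"gripper":0},{"delta_pos":[0,0,0],"roll":0,"gripper":0},{"delta_pos":[0,0,0],"roll":0,"gripper":0}])

```text
time: 23.68
position: [0.5489, -0.2002, 0.062]
tool_rot: [0.436, 0.9, -0.005, 0.007]
contact_force: [-1.8, 5.1, -0.4]
width: 0.0365
grasp_force: 61.7
```

```bash
python3 -c "
from h import *
st()"
```

```text
t 23.6833 q [-0.569  0.077 -0.24   1.238 -0.008  0.333] p [ 0.5489 -0.2002  0.062 ] phi 128.3 fwd 0.016 left -0.008 F [-1.8  5.1 -0.4] M [1.3  0.41 0.15] w 0.03646186436294722 61.66344881057739
```

```bash
python3 - <<'E'
from h import *
c=manip.get_calibration('wrist');np.save('w6.npy',c,allow_pickle=True)
im=manip.grab_frame('wrist')[:,:,::-1].copy();cv2.imwrite('pics/w6.png',im)
sc=manip.grab_frame('scene')[:,:,::-1].copy();cv2.imwrite('pics/s6.png',sc)
o=manip.get_obs();print(phi(o),[proj(c,(.549,-.2005,z)) for z in(.09,.05)])
E
```

```text
128.26336016352957 [(np.float64(313.22115849708), np.float64(294.10189401129463)), (np.float64(313.40712834989614), np.float64(246.88016974102663))]
```

>>> drive_tool(deltas=[{"delta_pos":[0,0,-0.01],"roll":-0.8,"gripper":0},{"delta_pos":[0,0,-0.01],"roll":-0.8,"gripper":0},{"delta_pos":[0,0,-0.01],"roll":-0.8,"gripper":0},{"delta_pos":[0,0,0],"roll":0,"gripper":0}])

```text
time: 24.12
position: [0.5487, -0.2004, 0.0625]
tool_rot: [0.319, 0.948, -0.006, 0.007]
contact_force: [-1.2, 5.2, -0.5]
width: 0.0367
grasp_force: 61.6
```

```bash
python3 - <<'E'
from h import *
st()
c=manip.get_calibration('wrist');np.save('w7.npy',c,allow_pickle=True)
im=manip.grab_frame('wrist')[:,:,::-1].copy();cv2.imwrite('pics/w7.png',im)
a=cv2.imread('pics/w6.png')
r=lambda im:cv2.resize(im[150:350,220:420],(400,400),interpolation=cv2.INTER_CUBIC)
cv2.imwrite('pics/cmp.png',np.hstack([r(a),r(im)]))
E
```

```text
t 24.1167 q [-0.57   0.077 -0.239  1.239 -0.008  0.079] p [ 0.5487 -0.2004  0.0625] phi 142.8 fwd 0.016 left -0.008 F [-1.2  5.2 -0.5] M [1.23 0.48 0.07] w 0.03670798813892342 61.59071445465088
```

View pics/cmp.png

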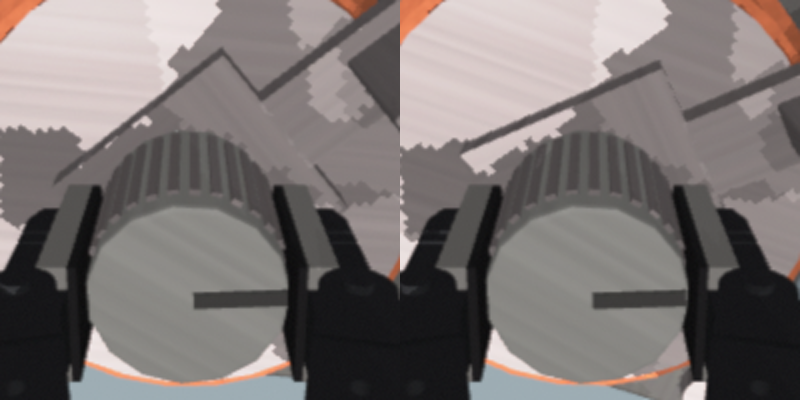

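The composite shows the index line pointing straight along the tool's +y in both frames, crop (195,300)→(290,297). So the nut is turning with the gripper without slipping. Joint 6 unwinding from the stop puts zero near φ≈120.5°, so the target is φ≈211°.

>>> drive_tool(deltas=[{"delta_pos":[0,0,0],"roll":-0.8,"gripper":0},{"delta_pos":[0,0,-0.01],"roll":-1,"gripper":0},{"delta_pos":[0,0,-0.01],"roll":-1,"gripper":0},{"delta_pos":[0,0,-0.01],"roll":-1,"gripper":0},{"delta_pos":[0,0,-0.01],"roll":-1,"gripper":0},{"delta_pos":[0,0,-0.01],"roll":-1,"gripper":0},{"delta_pos":[0,0,-0.01],"roll":-1,"gripper":0},{"delta_pos":[0,0,-0.01],"roll":-1,"gripper":0},{"delta_pos":[0,0,-0.01],"roll":-1,"gripper":0},{"delta_pos":[0,0,-0.01],"roll":-1,"gripper":0},{"delta_pos":[0,0,0],"roll":0,"gripper":0},{"delta_pos":[0,0,0],"roll":0,"gripper":0}])

```text
time: 25.17
position: [0.5486, -0.2014, 0.0646]
tool_rot: [-0.183, 0.983, -0.009, 0.003]
contact_force: [-3.3, -1.6, -1.3]
width: 0.0366
grasp_force: 61.6
```

```bash
python3 - <<'E'
from h import *
st()
c8=manip.get_calibration('wrist')
im8=manip.grab_frame('wrist')[:,:,::-1].copy();cv2.imwrite('pics/w8.png',im8)
ph={6:128.26,7:142.8,8:phi()}
for k in(6,7,8):
    im=cv2.imread(f'pics/w{k}.png'); c=c8 if k==8 else np.load(f'w{k}.npy',allow_pickle=True).item()
    g=im[288:312,320:360].max(2); ys,xs=np.where(g<90); 
    vx,vy,x0,y0=cv2.fitLine(np.c_[xs+320,ys+288].astype(np.float32),cv2.DIST_HUBER,0,.01,.01).ravel()
    z=.092;a=onz(c,x0-10*vx,y0-10*vy,z);b=onz(c,x0+10*vx,y0+10*vy,z);d=b-a;h=np.degrees(np.arctan2(d[1],d[0]))
    print(k,len(xs),(x0,y0),'heading',h,'rel to tool y',(h-ph[k]+90+90)%180-90)
E
```

```text
t 25.1667 q [-0.57   0.076 -0.237  1.242 -0.01  -0.938] p [ 0.5486 -0.2014  0.0646] phi -158.9 fwd 0.016 left -0.010 F [-3.3 -1.6 -1.3] M [-0.03  0.89  0.08] w 0.036562976167469834 61.554744243621826
6 320 (np.float32(339.51816), np.float32(299.2357)) heading 40.92551034699662 rel to tool y 2.6655103469966264
7 322 (np.float32(339.51233), np.float32(299.2679)) heading 55.2763403679749 rel to tool y 2.476340367974899
8 323 (np.float32(339.59082), np.float32(298.48032)) heading 113.527312459148 rel to tool y 2.4599459235261065
```

>>> drive_tool(deltas=[{"delta_pos":[0,0,0],"roll":-0.6,"gripper":0},{"delta_pos":[0,0,-0.01],"roll":-0.6,"gripper":0},{"delta_pos":[0,0,0],"roll":-0.45,"gripper":0},{"delta_pos":[0,0,0],"roll":0,"gripper":0},{"delta_pos":[0,0,0],"roll":0,"gripper":0},{"delta_pos":[0,0,0],"roll":0,"gripper":0}])

```text
time: 25.72
position: [0.5487, -0.2016, 0.0649]
tool_rot: [-0.267, 0.964, -0.01, 0.002]
contact_force: [-4.3, -4.4, 0.5]
width: 0.0367
grasp_force: 61.8
```

```bash
python3 - <<'E'
from h import *
st()
c=manip.get_calibration('wrist');im=manip.grab_frame('wrist')[:,:,::-1].copy();cv2.imwrite('pics/w9.png',im)
g=im[288:312,320:360].max(2); ys,xs=np.where(g<90)
vx,vy,x0,y0=cv2.fitLine(np.c_[xs+320,ys+288].astype(np.float32),cv2.DIST_HUBER,0,.01,.01).ravel()
a=onz(c,x0-10*vx,y0-10*vy,.093);b=onz(c,x0+10*vx,y0+10*vy,.093);d=b-a;print('index',np.degrees(np.arctan2(d[1],d[0])))
E
```

```text
t 25.7167 q [-0.57   0.075 -0.237  1.242 -0.01  -1.111] p [ 0.5487 -0.2016  0.0649] phi -149.0 fwd 0.017 left -0.010 F [-4.3 -4.4  0.5] M [-0.51  1.    0.07] w 0.03673906583710073 61.75398230552673
index 121.9533011838888
```

```bash
python3 -c "
from cell import manip
print(manip.job_done())"
```

```text
the job is handed in; nothing more can be done
None
```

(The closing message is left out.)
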